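# Push the kit box home in its rack lane

## Task

Push the box with the blue lid along the table into the free lane of the rack (the one with the green patch at its end) and all the way home against the end stop, lengthwise. Only push it with the fingers: do not grip, lift or tip it, let neither the box nor the robot touch the guide rails, and leave everything else standing where it is. Finish with the box at rest and the robot clear of everything.

Things in the scene. Friction and masses are not known exactly. Their poses are not given: they have to be found in the camera images.
- kit_box: the box to push: closed white plastic storage box with a BLUE lid and flat upright sides, 120 mm long (its x), 96 mm wide (its y), 70 mm tall, 0.27 to 0.68 kg, friction coefficient with the table about 0.5 to 0.75. Origin at the centre of its underside; it stands on the table, in front of the open end of the rack, somewhat turned and in line with neither lane. At yaw equal to the rack's its x points down the lanes
- rack: a rack with two parallel lanes side by side on the table. Origin on the table at the rack's centre; its x runs along the lanes from the open end to the end stop, its y across them. The open end is at x = -130 mm (a yellow strip on the table, flush, crosses it just outside), the face of the end stop at x = +130 mm; the lanes' centre lines at y = -67 and +67 mm; each lane is 124 mm wide between its rails. The lane floor is the table itself, no step
- rails: the rack's three aluminium guide rails, 260 mm long, 10 mm wide and 25 mm tall, fixed; same origin and axes as the rack; their centre lines at y = -134, 0 and +134 mm
- stop: the rack's grey end stop, fixed, a bar 35 mm tall and 12 mm thick across the closed end of both lanes; same origin and axes as the rack (its face towards the lanes is at x = +130 mm). The box may touch it
- pad: flat green patch (116 x 90 mm, 1 mm, no obstacle) on the table at the closed end of the FREE lane; origin at its centre, 68 mm towards the stop from the rack's centre and 67 mm to one side (either), axes as the rack's
- stored_box: box of the same size with a RED lid that already stands at the closed end of the other lane; origin at the centre of its underside. It stays where it is
- jar_a: closed jar with a red cap, 54 mm across, 60 mm tall; origin at the centre of its underside. A bystander, standing beyond the end stop
- jar_b: closed jar with a red cap, 54 mm across, 60 mm tall; origin at the centre of its underside. A bystander, beside the outer rail on the far side of the rack, near its open end
- jar_c: closed jar with a red cap, 54 mm across, 60 mm tall; origin at the centre of its underside. A bystander, on the near side of the closed end of the rack
- bottle_a: clear bottle with a white cap, 56 mm across, 120 mm tall; origin at the centre of its underside. A bystander
- bottle_b: amber bottle with a white cap, 56 mm across, 120 mm tall; origin at the centre of its underside. A bystander
- flask: conical glass flask, 76 mm across its foot, 118 mm tall; origin at the centre of its underside. A bystander
There are look-alikes about, which are no part of the job. What is shaped like the kit_box but black or yellow is not meant.

How it is judged:
By the outcome, as a careful person would: the job done as asked, in the order asked, and still so for the second after the job is handed in, with the robot touching nothing.
It also fails if it takes over 64 s, if anything falls off the work surface, if the arm or the gripper's body presses on something with over 40 N, if the wrist force passes 120 N, or if a joint passes its speed limit or range.

## Robot

A 6-joint arm with a two-finger parallel gripper is mounted at the origin on the work surface. World frame = base frame: x ahead of the robot, y to its left, z up, the work surface at z = 0. Lengths are in m, angles in rad, forces in N, time in s.
With the tool pointing down it reaches from about 0.325 to 0.925 m from the base axis. Payload 3.1 kg.
Tool frame: the origin (TCP) lies at the very end of the fingers, on their centre line; the grasp point (between the pads) lies 19 mm behind it (ctrl.tcp_to_grasp is the distance from the TCP to the grasp point, in m); z points along the fingers, x is the direction in which the jaws open and shut, and the axes are right-handed (so a half turn about z gives the same grasp; the last joint's range is limited). The gripper opens to 85 mm and grips with 20 to 120 N. Pads are 22 mm wide; open, the fingers measure 114 mm over their backs; the gripper's body (76 mm by 85 mm) begins 54 mm behind the grasp point. The pads swing forward as they close: fully open they stand 13 mm farther back than shut.
Start: joints at [1.091, 0.217, 1.613, -0, 1.311, -0.112], TCP at [0.225, 0.583, 0.231] pointing down, gripper open.
Joint ranges: [-2.75, 2.75], [-0.78, 2.1], [0.31, 2.55], [-1.13, 4.27], [0.13, 2.63], [-2.58, 2.58]. Speed limits (rad/s): [2.79, 2.79, 3.14, 3.14, 3.14, 3.14].

## Interface

Orientations are given as a rotation vector (axis times angle).
In Python, from rig import ctrl gives the robot as it stands. The module is installed in compiled form; this text tells all that it offers.
- The arm moves only by the shell command python3 -m jog 'ROWS' [OPENING] [FORCE]. ROWS is JSON, a list of rows, each an object of numbers: "tx", "ty", "tz": the shift along the world's x, y, z in mm; "twist": the turn about the world's z in degrees. In form: [{"tx": .., "ty": .., "tz": .., "twist": ..}, ...]. A call has 1 to 12 rows; each row is the pose to reach, as a shift and turn from the pose measured when the call began; what a row does not reach only later rows make up. A row lasts 1/12 s, in which the tool goes at most 41.7 mm and 7.16 degrees, less where a joint would pass 70% of its speed; a pose out of reach is approached as far as the arm can. A call with a gripper value outside its range is refused whole. OPENING is the closure, from -1 (fully open) to 1 (shut), set as the call begins (- or left out, the last holds). The fingers move at their own pace and stop on an object; FORCE is the grip in N (left out, the last holds). Time passes only in rows, so rows that repeat a pose let the fingers close. It gives the time, the measured TCP pose, the force and the opening at its end, in the units of the state.
- ctrl.state(): the state, without advancing time (a new reading comes with each control period).
- ctrl.grab_frame(name): name is "side" or "top"; returns a dict with "frame" (420x560x3 uint8, blue, green, red), "fovy" (degrees; the focal length in pixels is half the picture's height over the tangent of half this angle, whatever the lens; pixels are square), "cx", "cy" (the principal point, pixels), "dist" ([k1, k2, p1, p2, k3] as OpenCV has them; the pictures are not rectified), "eye" and "attitude" of the camera in the world. Camera axes: x right, y down, z forward; pixel columns grow to the right and rows downward; lengths in m; the calibration is good to about 2 mm. A picture is of the moment at which its call begins. There is no depth.
- ctrl.finish_job(): hands the job in, once; it reports no verdict.
The state is a dict: "clock": time; "joint_pos": joint angles; "qvel": joint speeds; "effort": joint torques, N m; "ee_pos": TCP position; "ee_rot": TCP orientation; "force": force on the tool from outside, world axes, zero at the start; "wrist_torque": the same for the moment, N m; "finger_gap": finger opening in m.
Only numpy, scipy, OpenCV 4.12 (cv2) and the standard library are available. Lean on these libraries where they do the work, as an engineer would, in place of code of your own. Each camera call takes 0.05 s, during which the arm holds its last target.

## Working session

There is one attempt and no reset: what is moved stays moved. The work goes in short steps, Python scripts to look and compute and a shell command to move; the robot and the scene stay as the last step left them, time stands still between calls to the robot, and variables do not carry over. Pictures are saved under pics/ and viewed, and the job is handed in when it is done.

```bash
mkdir -p pics
cat > h.py <<'E'
import numpy as np, cv2
from rig import ctrl
def grab(name,fn):
    d=ctrl.grab_frame(name); cv2.imwrite(fn,d["frame"]); return d
def K(d):
    f=d["frame"].shape[0]/2/np.tan(np.radians(d["fovy"])/2)
    return np.array([[f,0,d["cx"]],[0,f,d["cy"]],[0,0,1.]])
def R(d):
    a=np.array(d["attitude"],float)
    return a if a.shape==(3,3) else cv2.Rodrigues(a)[0]
def px2w(d,pts,z=0):
    p=cv2.undistortPoints(np.array(pts,float).reshape(-1,1,2),K(d),np.array(d["dist"],float)).reshape(-1,2)
    r=np.c_[p,np.ones(len(p))]@R(d).T; e=np.array(d["eye"])
    return e+r*((z-e[2])/r[:,2])[:,None]
def w2px(d,P):
    Rm=R(d); e=np.array(d["eye"])
    return cv2.projectPoints(np.array(P,float).reshape(-1,1,3),Rm.T,-Rm.T@e,K(d),np.array(d["dist"],float))[0].reshape(-1,2)
E
python3 - <<'E'
from h import *
import pickle
for n in("side","top"):
    d=grab(n,f"pics/{n}0.png"); pickle.dump(d,open(f"{n}0.pkl","wb")); print({k:v for k,v in d.items() if k!="frame"})
print(ctrl.state())
E
```

```text
{'fovy': 52.91194409376817, 'cx': 279.61861622430655, 'cy': 214.72962821574643, 'dist': array([-0.06492607,  0.        ,  0.        ,  0.        ,  0.        ]), 'eye': array([ 0.48924189, -0.66575944,  0.74264509]), 'attitude': array([-2.35194333,  0.08290122, -0.06318201])}
{'fovy': 48.757878979301864, 'cx': 273.9243459201329, 'cy': 203.15939804960024, 'dist': array([-0.0222103,  0.       ,  0.       ,  0.       ,  0.       ]), 'eye': array([0.29793755, 0.03596355, 1.30749691]), 'attitude': array([-2.15761274,  2.06107562, -0.20683152])}
{'clock': 0.1, 'joint_pos': array([ 1.09080110e+00,  2.17658977e-01,  1.61480367e+00, -1.49308029e-05,
        1.31130825e+00, -1.12196666e-01]), 'qvel': array([-8.42326497e-05, -1.78426811e-03, -5.53075407e-03, -6.86486780e-04,
       -8.77532376e-06,  1.46047935e-03]), 'effort': array([-9.09584378e-04, -3.98071826e+01, -3.04972136e+01, -2.14614197e-04,
        4.13906499e-03, -6.98512949e-06]), 'ee_pos': array([0.22436044, 0.58254064, 0.23009544]), 'ee_rot': array([ 2.58934735,  1.77717867, -0.00300845]), 'force': array([0.05827215, 0.63793651, 0.52207554]), 'wrist_torque': array([-0.00709535, -0.01569167, -0.01059207]), 'finger_gap': 0.0853717194632811}
```

View pics/top0.png

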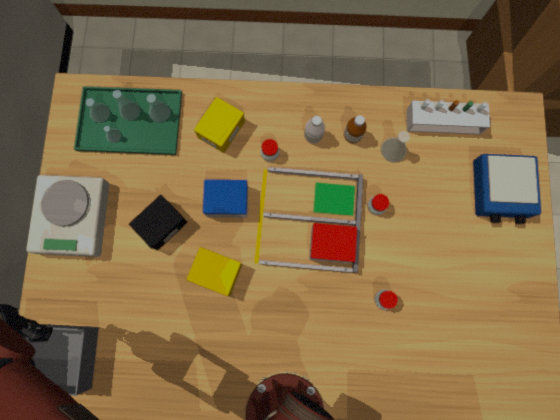

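View pics/side0.png

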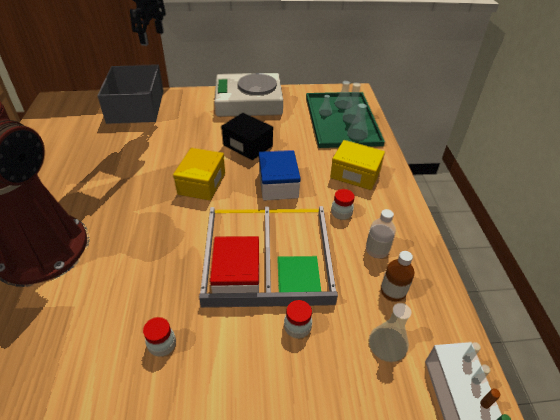

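Top view: the blue-lid box is at about (226,197), the rack's open end is to its left at x≈262, and the green patch is at (334,198). The free lane is the far one. I'll enlarge it to measure.

Run:
```python
import cv2
a=cv2.imread('pics/top0.png'); 
cv2.imwrite('pics/t1.png',cv2.resize(a[155:280,240:375],None,fx=5.5,fy=4.8*1.1458,interpolation=cv2.INTER_CUBIC)[:600] if 0 else cv2.resize(a[160:280,240:380],None,fx=5,fy=5,interpolation=cv2.INTER_CUBIC))
cv2.imwrite('pics/t2.png',cv2.resize(a[165:235,190:265],None,fx=8,fy=8,interpolation=cv2.INTER_CUBIC))
b=cv2.imread('pics/side0.png')
cv2.imwrite('pics/s1.png',cv2.resize(b[140:310,190:350],None,fx=3.5,fy=3.5,interpolation=cv2.INTER_CUBIC))
```

```text
(no output)
```

View pics/t1.png

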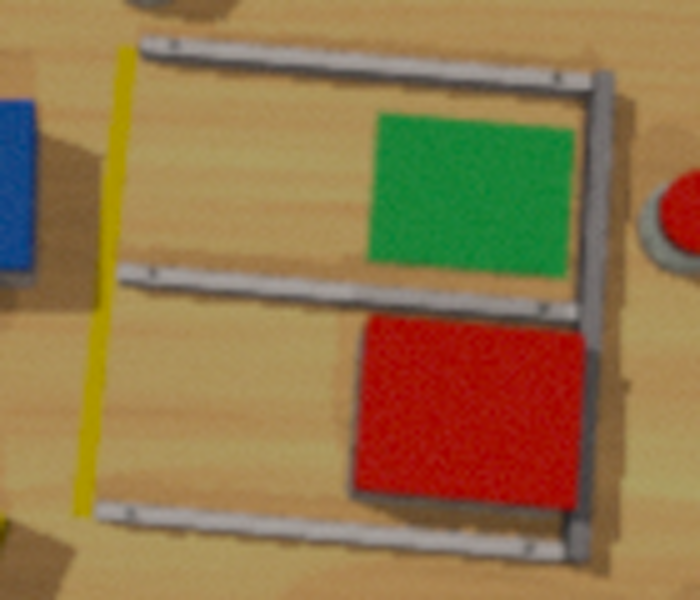

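View pics/t2.png

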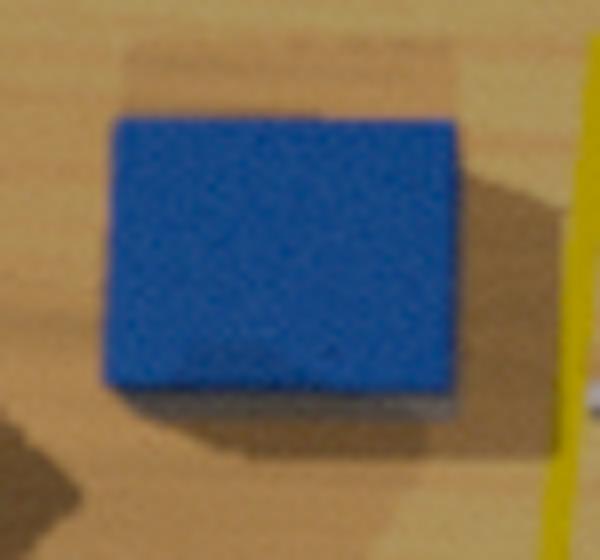

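View pics/s1.png

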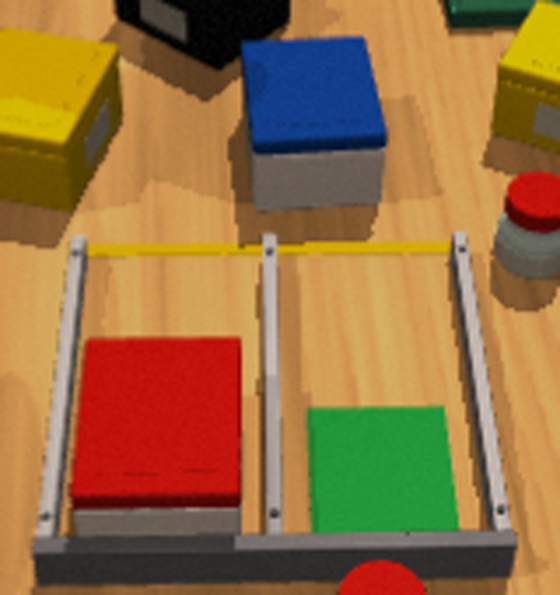

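```bash
cat > fit.py <<'E'
from h import *
import pickle
from scipy.optimize import least_squares
def fit(obs,x0):
    # obs: list (cam, px, local xyz)
    def f(p):
        c,s=np.cos(p[2]),np.sin(p[2]); r=[]
        for d,px,L in obs:
            L=np.array(L,float)/1000; px=np.array(px,float).reshape(-1,2)
            W=np.c_[p[0]+c*L[:,0]-s*L[:,1],p[1]+s*L[:,0]+c*L[:,1],L[:,2]]
            r.append((w2px(d,W)-px).ravel())
        return np.concatenate(r)
    o=least_squares(f,x0,loss='soft_l1'); return o.x,f(o.x)
E
cat > m1.py <<'E'
from fit import *
T=pickle.load(open('top0.pkl','rb'));S=pickle.load(open('side0.pkl','rb'))
ct=lambda a:np.array(a)/5+[240,160]; cb=lambda a:np.array(a)/8+[190,165]; cs=lambda a:np.array(a)/3.5+[190,140]
pt=ct([(380,113),(575,130),(566,277),(369,262)])
print(px2w(T,pt,.001)); 
rt=ct([(140,48),(118,275),(97,512)]);print(px2w(T,rt,.025))
# rack +x ~ world -y; left of it (+y_r) = world +x (far)
pl=[(10,112,1),(126,112,1),(126,22,1),(10,22,1)]
rl=[(-130,134,25),(-130,0,25),(-130,-134,25)]
obsT=[(T,pt,pl),(T,rt,rl)]
obsS=[(S,cs([(308,407),(445,407)]),[pl[3],pl[0]]),(S,cs([(78,236),(268,234),(460,234)]),rl[::-1])]
for o in(obsT,obsS,obsT+obsS):
    x,r=fit(o,[.55,-.1,-1.6]);print('rack',x[:2],np.degrees(x[2]),np.round(r,1))
rack=x
bt=cb([(115,120),(456,122),(456,388),(106,386)])
bl=[(-60,48,70),(60,48,70),(60,-48,70),(-60,-48,70)]
ob=[(T,bt,bl)]; os_=[(S,cs([(242,44),(362,38),(385,140),(252,150)]),[bl[3],bl[0],bl[1],bl[2]]),(S,cs([(256,208),(378,202)]),[(60,-48,0),(60,48,0)])]
for o in(ob,os_,ob+os_):
    x,r=fit(o,[.55,.15,-1.6]);print('box',x[:2],np.degrees(x[2]),np.round(r,1))
c,s=np.cos(rack[2]),np.sin(rack[2]);d=x[:2]-rack[:2]
print('box in rack',1000*np.array([c*d[0]+s*d[1],-s*d[0]+c*d[1]]),np.degrees(x[2]-rack[2]))
np.save('rack.npy',rack)
E
python3 m1.py
```

```text
[[ 0.634719   -0.06539741  0.001     ]
 [ 0.6296881  -0.17873975  0.001     ]
 [ 0.54276373 -0.17451061  0.001     ]
 [ 0.5463897  -0.06153724  0.001     ]]
[[0.66076196 0.0751153  0.025     ]
 [0.52799002 0.08101957 0.025     ]
 [0.39496513 0.08586487 0.025     ]]
rack [ 0.52359643 -0.04941642] -92.11615917855525 [-0.6 -0.2  0.3 -0.4  0.6  0.7 -0.5  0.4 -0.1 -0.5  0.2 -0.1  0.1  0.2]
rack [ 0.52704478 -0.04673748] -92.39318404969757 [-0.3  0.7  0.1  0.1  0.  -0.1  0.4 -0.1 -0.2 -0.7]
rack [ 0.52535067 -0.04844856] -92.43942896885024 [-0.7 -0.7  0.1 -0.7  0.3  0.3 -0.7 -0.2 -0.1 -1.4 -0.1 -1.  -0.4 -0.8
 -1.   1.3 -0.6  0.7 -0.7  0.4 -0.2  0.4 -0.7 -0.2]
box [0.56625217 0.18648165] -87.4514593304055 [-0.3 -0.4  0.6 -0.6  0.1  0.4 -0.3  0.6]
box [0.56834772 0.18840723] -88.20590490824713 [-0.9 -0.3  0.5 -0.4  0.5 -0.8 -0.2 -1.5 -1.1  2.8  1.   2.2]
box [0.56731982 0.18694552] -87.66055997576888 [-0.4 -0.9  0.5 -0.9 -0.1  0.1 -0.5  0.1 -1.5  0.1 -0.  -0.1  0.3 -0.5
 -0.3 -1.  -1.2  3.3  0.8  2.5]
box in rack [-236.9671022    31.91198359] 4.778868993081367
```

```bash
cat >> h.py <<'E'
def w2r(P):
    k=np.load('rack.npy');P=np.array(P)[...,:2]-k[:2];c,s=np.cos(k[2]),np.sin(k[2])
    return 1000*np.stack([c*P[...,0]+s*P[...,1],-s*P[...,0]+c*P[...,1]],-1)
def r2w(P):
    k=np.load('rack.npy');P=np.array(P,float)/1000;c,s=np.cos(k[2]),np.sin(k[2])
    return np.stack([k[0]+c*P[...,0]-s*P[...,1],k[1]+s*P[...,0]+c*P[...,1]],-1)
def st():
    s=ctrl.state();Rm=cv2.Rodrigues(s['ee_rot'])[0]
    print('t',round(s['clock'],2),'ee',s['ee_pos'].round(4),'yaw',np.degrees(np.arctan2(Rm[1,0],Rm[0,0])).round(2),'tiltz',Rm[:,2].round(3),'rack',w2r(s['ee_pos']).round(1),'F',s['force'].round(1),'gap',round(s['finger_gap'],4)); return s
def shift(x,y):
    s=ctrl.state(); print('target',x,y,'shift mm',(1000*(r2w([x,y])-s['ee_pos'][:2])).round(1))
E
python3 - <<'E'
from h import *; import pickle
T=pickle.load(open('top0.pkl','rb'))
for n,p,z in(('yel',[(201,249),(240,263),(228,295),(189,280)],.07),('blk',[(158,197),(186,216),(160,247),(131,226)],.07),('yel2',[(217,99),(243,116),(222,150),(196,126)],.07),('jarb',[(269,149)],.06)):
    print(n,w2r(px2w(T,p,z)).round(0).tolist())
st(); shift(-237,-40)
E
```

```text
yel [[-286.0, -118.0], [-178.0, -145.0], [-201.0, -231.0], [-308.0, -202.0]]
blk [[-421.0, 14.0], [-337.0, -32.0], [-396.0, -122.0], [-483.0, -73.0]]
yel2 [[-292.0, 314.0], [-212.0, 268.0], [-261.0, 163.0], [-342.0, 227.0]]
jarb [[-130.0, 180.0]]
t 0.1 ee [0.2244 0.5825 0.2301] yaw 68.93 tiltz [-0.001 -0.002 -1.   ] rack [-617.6 -327.6] F [0.1 0.6 0.5] gap 0.0854
target -237 -40 shift mm [ 271.1 -392.5]
```

```bash
python3 -m jog '[{"tx":20,"ty":-30,"tz":0,"twist":6},{"tx":45,"ty":-65,"tz":0,"twist":12},{"tx":65,"ty":-100,"tz":0,"twist":18.6},{"tx":85,"ty":-130,"tz":0,"twist":18.6},{"tx":105,"ty":-160,"tz":0,"twist":18.6},{"tx":125,"ty":-190,"tz":0,"twist":18.6},{"tx":145,"ty":-220,"tz":0,"twist":18.6},{"tx":165,"ty":-250,"tz":0,"twist":18.6},{"tx":185,"ty":-280,"tz":0,"twist":18.6},{"tx":205,"ty":-315,"tz":0,"twist":18.6},{"tx":230,"ty":-350,"tz":0,"twist":18.6},{"tx":256,"ty":-392,"tz":0,"twist":18.6}]' -1; python3 -c "
from h import *
st();shift(-237,-55)"
```

```text
clock: 1.1
ee_pos: [0.476, 0.1966, 0.2298]
ee_rot: [2.268, 2.173, -0.003]
force: [0.5, 1.0, -0.1]
finger_gap: 0.0855
t 1.1 ee [0.476  0.1966 0.2298] yaw 87.55 tiltz [-0.    -0.002 -1.   ] rack [-242.7  -59.7] F [ 0.5  1.  -0.1] gap 0.0855
target -237 -55 shift mm [ 4.5 -5.9]
```

```bash
python3 -m jog '[{"tx":4,"ty":-6,"tz":-30,"twist":0},{"tx":4,"ty":-6,"tz":-65,"twist":0},{"tx":4,"ty":-6,"tz":-100,"twist":0},{"tx":4,"ty":-6,"tz":-135,"twist":0},{"tx":4,"ty":-6,"tz":-165,"twist":0},{"tx":4,"ty":-6,"tz":-190,"twist":0},{"tx":4,"ty":-6,"tz":-208,"twist":0},{"tx":4,"ty":-6,"tz":-215,"twist":0},{"tx":4,"ty":-6,"tz":-215,"twist":0}]' -1; python3 -c "
from h import *
st();shift(-237,5);grab('side','pics/s2.png');grab('top','pics/t3.png')
a=cv2.imread('pics/s2.png');b=cv2.imread('pics/t3.png')
cv2.imwrite('pics/c2.png',np.hstack([cv2.resize(a[90:290,170:370],None,fx=2,fy=2),cv2.resize(b[130:330,160:360],None,fx=2,fy=2)]))"
```

```text
clock: 1.85
ee_pos: [0.4776, 0.1899, 0.0124]
ee_rot: [-2.267, -2.172, 0.01]
force: [0.2, -0.9, -0.3]
finger_gap: 0.0856
t 1.85 ee [0.4776 0.1899 0.0124] yaw 87.55 tiltz [-0.006 -0.003 -1.   ] rack [-236.1  -57.8] F [ 0.2 -0.9 -0.3] gap 0.0856
target -237 5 shift mm [62.8 -1.8]
```

View pics/c2.png

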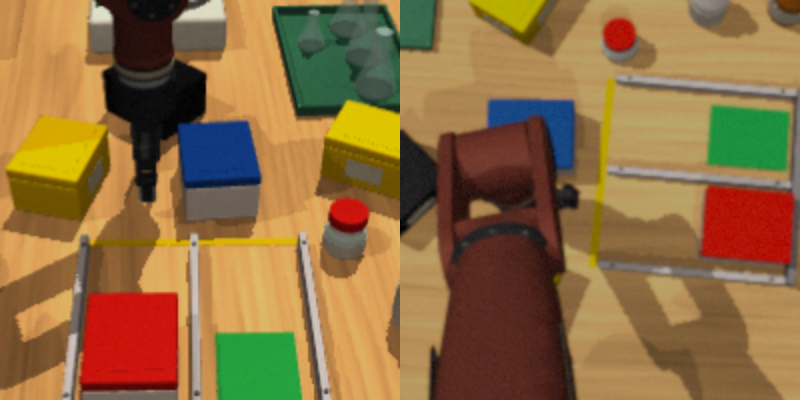

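Side view (left): the finger is beside the blue box with a clear gap of about 25 mm, and nothing else is in contact. Now the sideways push.

```bash
python3 -m jog '[{"tx":4,"ty":0},{"tx":8,"ty":0},{"tx":12,"ty":-0.5},{"tx":16,"ty":-0.7},{"tx":20,"ty":-1},{"tx":24,"ty":-1},{"tx":28,"ty":-1},{"tx":32,"ty":-1},{"tx":35,"ty":-1},{"tx":38,"ty":-1.5},{"tx":41,"ty":-1.5},{"tx":44,"ty":-2}]'; python3 -m jog '[{"tx":3,"ty":0},{"tx":6,"ty":0},{"tx":9,"ty":0},{"tx":12,"ty":0},{"tx":15,"ty":0},{"tx":17,"ty":0},{"tx":17,"ty":0},{"tx":17,"ty":0}]'; python3 -c "
from h import *
st();shift(-237,8);grab('side','pics/s3.png');grab('top','pics/t4.png')
a=cv2.imread('pics/s3.png');b=cv2.imread('pics/t4.png')
cv2.imwrite('pics/c3.png',np.hstack([cv2.resize(a[90:290,170:370],None,fx=2,fy=2),cv2.resize(b[130:330,160:360],None,fx=2,fy=2)]))"
```

```text
t 1.95 ee [0.4805 0.1907 0.0153] yaw 87.55 tiltz [ 0.    -0.002 -1.   ] rack [-237.   -54.9] F [ 0.  -0.7  0.1] gap 0.0854
target -237 8 shift mm [62.9 -2.7]invalid input at $[0]: expected keys tx, ty, tz, twist
invalid input at $[0]: expected keys tx, ty, tz, twist
```

View pics/c3.png

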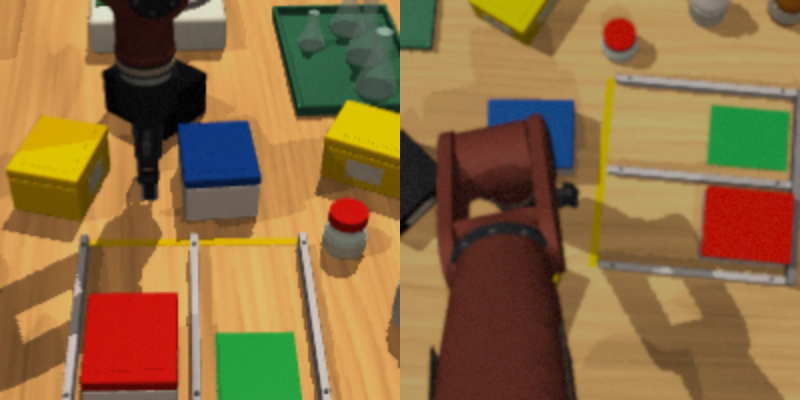

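All four keys are required, so nothing moved. Retrying.

```bash
python3 -m jog '[{"tx":4,"ty":0,"tz":0,"twist":0},{"tx":8,"ty":0,"tz":0,"twist":0},{"tx":12,"ty":-0.5,"tz":0,"twist":0},{"tx":16,"ty":-0.5,"tz":0,"twist":0},{"tx":20,"ty":-1,"tz":0,"twist":0},{"tx":24,"ty":-1,"tz":0,"twist":0},{"tx":28,"ty":-1,"tz":0,"twist":0},{"tx":32,"ty":-1,"tz":0,"twist":0},{"tx":35,"ty":-1,"tz":0,"twist":0},{"tx":38,"ty":-1.5,"tz":0,"twist":0},{"tx":41,"ty":-1.5,"tz":0,"twist":0},{"tx":44,"ty":-2,"tz":0,"twist":0}]'; python3 -m jog '[{"tx":3,"ty":0,"tz":0,"twist":0},{"tx":6,"ty":0,"tz":0,"twist":0},{"tx":9,"ty":0,"tz":0,"twist":0},{"tx":12,"ty":0,"tz":0,"twist":0},{"tx":15,"ty":0,"tz":0,"twist":0},{"tx":17,"ty":0,"tz":0,"twist":0},{"tx":17,"ty":0,"tz":0,"twist":0},{"tx":17,"ty":0,"tz":0,"twist":0}]'; python3 -c "
from h import *
st();shift(-237,8);grab('side','pics/s3.png');grab('top','pics/t4.png')
a=cv2.imread('pics/s3.png');b=cv2.imread('pics/t4.png')
cv2.imwrite('pics/c4.png',np.hstack([cv2.resize(a[90:290,170:370],None,fx=2,fy=2),cv2.resize(b[130:330,160:360],None,fx=2,fy=2)]))"
```

```text
clock: 3.05
ee_pos: [0.5255, 0.1889, 0.0162]
ee_rot: [2.267, 2.172, 0.001]
force: [-2.2, -0.4, -0.6]
finger_gap: 0.0852
clock: 3.72
ee_pos: [0.5432, 0.189, 0.0164]
ee_rot: [2.266, 2.171, 0.002]
force: [-1.3, -0.8, -0.3]
finger_gap: 0.0852
t 3.72 ee [0.5432 0.189  0.0164] yaw 87.55 tiltz [ 0.003 -0.001 -1.   ] rack [-238.     7.7] F [-1.3 -0.8 -0.3] gap 0.0852
target -237 8 shift mm [ 0.2 -1. ]
```

View pics/c4.png

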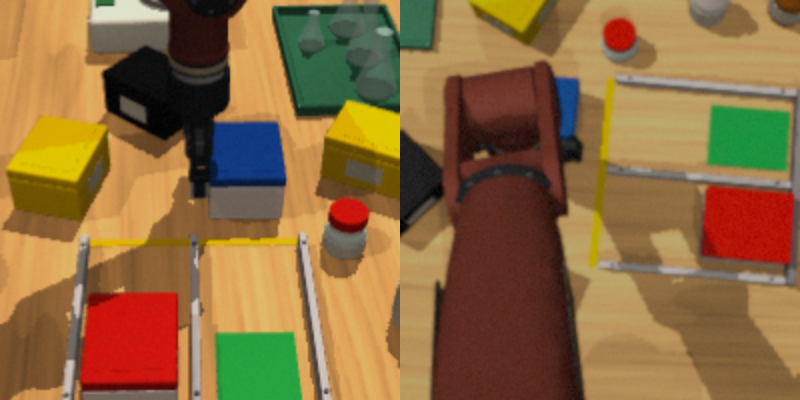

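The box moved sideways and lines up with the far lane. I'll back off, rise and measure.

```bash
python3 -m jog '[{"tx":-10,"ty":0,"tz":0,"twist":0},{"tx":-30,"ty":0,"tz":0,"twist":0},{"tx":-40,"ty":0,"tz":15,"twist":0},{"tx":-45,"ty":10,"tz":45,"twist":0},{"tx":-45,"ty":30,"tz":80,"twist":0},{"tx":-45,"ty":60,"tz":115,"twist":-6},{"tx":-45,"ty":90,"tz":130,"twist":-12},{"tx":-45,"ty":120,"tz":130,"twist":-18},{"tx":-45,"ty":145,"tz":130,"twist":-24},{"tx":-45,"ty":165,"tz":130,"twist":-31},{"tx":-45,"ty":180,"tz":130,"twist":-38},{"tx":-45,"ty":180,"tz":130,"twist":-45}]'; python3 -c "
from h import *
import pickle
st()
for n in('side','top'): d=grab(n,f'pics/{n}5.png');pickle.dump(d,open(n+'5.pkl','wb'))
a=cv2.imread('pics/side5.png');b=cv2.imread('pics/top5.png')
cv2.imwrite('pics/c5a.png',cv2.resize(a[140:220,240:340],None,fx=7,fy=7,interpolation=cv2.INTER_CUBIC))
cv2.imwrite('pics/c5b.png',cv2.resize(b[140:215,190:290],None,fx=7,fy=7,interpolation=cv2.INTER_CUBIC))"
```

```text
clock: 4.82
ee_pos: [0.4977, 0.3721, 0.1471]
ee_rot: [2.927, 1.135, 0.004]
force: [0.2, 0.3, 0.7]
finger_gap: 0.0855
t 4.82 ee [0.4977 0.3721 0.1471] yaw 42.37 tiltz [ 0.003 -0.001 -1.   ] rack [-419.   -45.6] F [0.2 0.3 0.7] gap 0.0855
```

View pics/c5a.png

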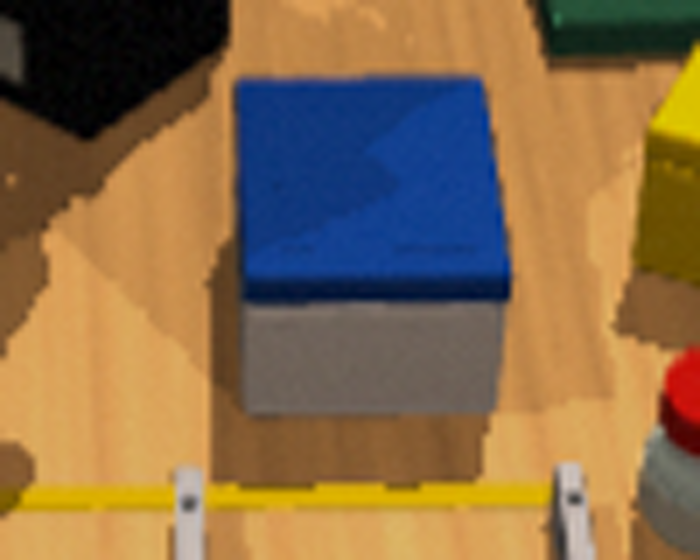

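View pics/c5b.png

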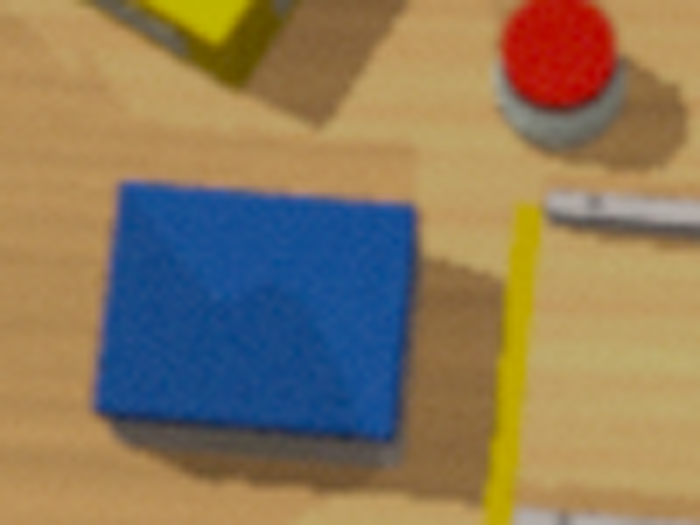

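```bash
cat > m2.py <<'E'
from fit import *
T=pickle.load(open('top5.pkl','rb'));S=pickle.load(open('side5.pkl','rb'))
rack=np.load('rack.npy')
bt=np.array([(120,183),(416,206),(394,440),(97,412)])/7+[190,140]
cs=lambda a:np.array(a)/7+[240,140]
bl=[(-60,48,70),(60,48,70),(60,-48,70),(-60,-48,70)]
ob=[(T,bt,bl)]; os_=[(S,cs([(236,80),(482,76),(510,272),(243,275)]),[bl[3],bl[0],bl[1],bl[2]]),(S,cs([(246,413),(494,410)]),[(60,-48,0),(60,48,0)])]
for o in(ob,os_,ob+os_):
    x,r=fit(o,[.55,.15,-1.6]);print('in rack',w2r(x[:2]),np.degrees(x[2]-rack[2]),np.round(r,1))
st();shift(-330,67)
E
python3 m2.py
```

```text
in rack [-236.94600144   65.96355597] 0.27278573099163095 [-0.2 -0.4  0.5 -0.3  0.4  0.1 -0.9  0.6]
in rack [-243.44808364   69.09893297] 0.007754554253011973 [-0.4 -1.2  0.2 -0.8  0.4 -0.1 -0.1 -0.2 -0.9  0.9  0.6  0.9]
in rack [-239.17822179   67.77808192] 0.2513853893543597 [-0.9 -1.1 -0.2 -1.  -0.4 -0.6 -1.6 -0.2 -0.9 -0.2 -0.3  0.1  0.1  1.
 -0.5  1.  -1.2  2.   0.4  2. ]
t 4.92 ee [0.4976 0.3698 0.1466] yaw 42.66 tiltz [ 0.002 -0.003 -1.   ] rack [-416.7  -45.5] F [ 0.3 -0.4  1.1] gap 0.0853
target -330 67 shift mm [108.7 -91.4]
```

```bash
python3 -m jog '[{"tx":10,"ty":0,"tz":0,"twist":-6},{"tx":30,"ty":0,"tz":0,"twist":-12},{"tx":55,"ty":-10,"tz":0,"twist":-18},{"tx":80,"ty":-30,"tz":0,"twist":-24},{"tx":100,"ty":-60,"tz":0,"twist":-31},{"tx":109,"ty":-85,"tz":0,"twist":-38},{"tx":109,"ty":-88,"tz":0,"twist":-45},{"tx":109,"ty":-88,"tz":0,"twist":-45},{"tx":109,"ty":-88,"tz":0,"twist":-45}]' 0; python3 -c "
from h import *
st();shift(-330,67)"
```

```text
clock: 5.67
ee_pos: [0.6065, 0.281, 0.1465]
ee_rot: [3.137, -0.058, -0.001]
force: [1.2, 0.3, 0.6]
finger_gap: 0.0428
t 5.67 ee [0.6065 0.281  0.1465] yaw -2.14 tiltz [-0.001 -0.004 -1.   ] rack [-332.6   67. ] F [1.2 0.3 0.6] gap 0.0428
target -330 67 shift mm [-0.1 -2.6]
```

```bash
python3 -m jog '[{"tx":0,"ty":0,"tz":-25,"twist":-0.3},{"tx":0,"ty":0,"tz":-55,"twist":-0.3},{"tx":0,"ty":0,"tz":-85,"twist":-0.3},{"tx":0,"ty":0,"tz":-110,"twist":-0.3},{"tx":0,"ty":0,"tz":-125,"twist":-0.3},{"tx":0,"ty":0,"tz":-130,"twist":-0.3},{"tx":0,"ty":0,"tz":-130,"twist":-0.3}]'; python3 -c "
from h import *
st();shift(-330,67);shift(-1,67);grab('side','pics/s6.png');grab('top','pics/t6.png')
a=cv2.imread('pics/s6.png');b=cv2.imread('pics/t6.png')
cv2.imwrite('pics/c6.png',np.hstack([cv2.resize(a[90:290,190:390],None,fx=2,fy=2),cv2.resize(b[110:310,150:350],None,fx=2,fy=2)]))"
```

```text
clock: 6.25
ee_pos: [0.6049, 0.2813, 0.015]
ee_rot: [3.136, -0.062, -0.006]
force: [0.1, -0.3, 0.4]
finger_gap: 0.0423
t 6.25 ee [0.6049 0.2813 0.015 ] yaw -2.28 tiltz [-0.004 -0.004 -1.   ] rack [-332.8   65.4] F [ 0.1 -0.3  0.4] gap 0.0423
target -330 67 shift mm [ 1.4 -2.9]
target -1 67 shift mm [ -12.6 -331.6]
```

View pics/c6.png

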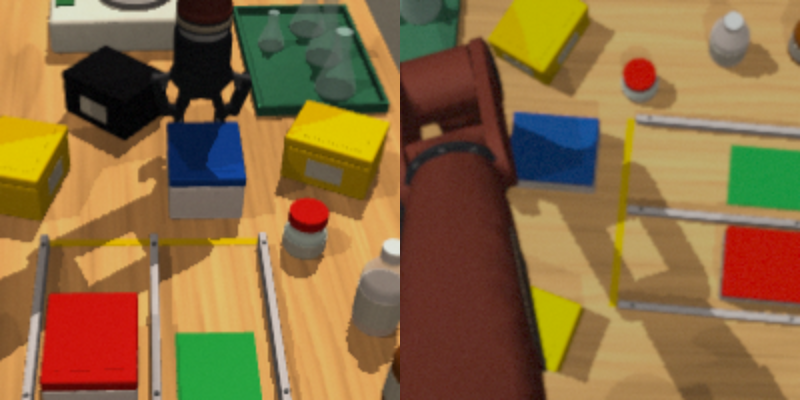

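```bash
python3 -m jog '[{"tx":1,"ty":-5,"tz":0,"twist":-0.2},{"tx":1,"ty":-10,"tz":0,"twist":-0.2},{"tx":0.5,"ty":-15,"tz":0,"twist":-0.2},{"tx":0.3,"ty":-20,"tz":0,"twist":-0.2},{"tx":0,"ty":-26,"tz":0,"twist":-0.2},{"tx":0,"ty":-33,"tz":0,"twist":-0.2},{"tx":-0.5,"ty":-41,"tz":0,"twist":-0.2},{"tx":-0.7,"ty":-49,"tz":0,"twist":-0.2},{"tx":-1,"ty":-57,"tz":0,"twist":-0.2},{"tx":-1.4,"ty":-65,"tz":0,"twist":-0.2},{"tx":-1.6,"ty":-71,"tz":0,"twist":-0.2},{"tx":-1.8,"ty":-75,"tz":0,"twist":-0.2}]'; python3 -c "
from h import *
import pickle
st();shift(-1,67)
for n in('side','top'): d=grab(n,f'pics/{n}7.png');pickle.dump(d,open(n+'7.pkl','wb'))
a=cv2.imread('pics/side7.png');b=cv2.imread('pics/top7.png')
cv2.imwrite('pics/c7a.png',cv2.resize(a[160:260,240:350],None,fx=6,fy=6,interpolation=cv2.INTER_CUBIC))
cv2.imwrite('pics/c7b.png',cv2.resize(b[140:240,200:330],None,fx=6,fy=6,interpolation=cv2.INTER_CUBIC))"
```

```text
clock: 7.35
ee_pos: [0.6056, 0.2058, 0.018]
ee_rot: [3.138, -0.071, 0.002]
force: [0.3, 4.2, 1.3]
finger_gap: 0.0426
t 7.35 ee [0.6056 0.2058 0.018 ] yaw -2.59 tiltz [ 0.001 -0.003 -1.   ] rack [-257.4   69.4] F [0.3 4.2 1.3] gap 0.0426
target -1 67 shift mm [ -13.3 -256.1]
```

View pics/c7a.png

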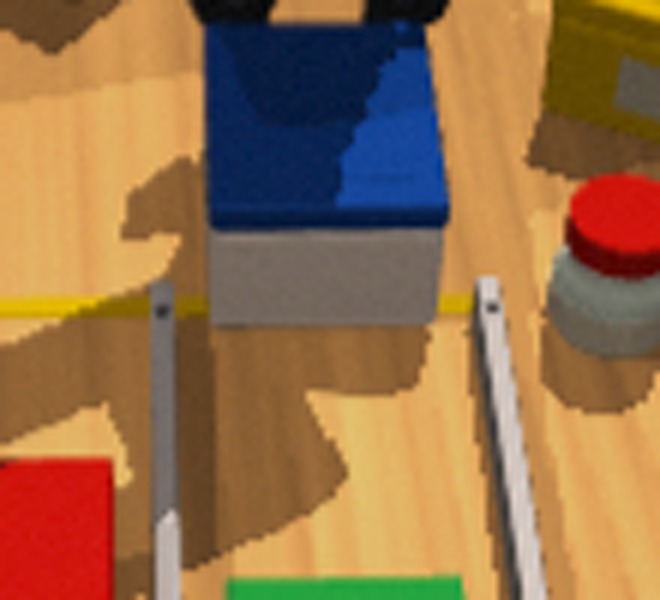

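View pics/c7b.png

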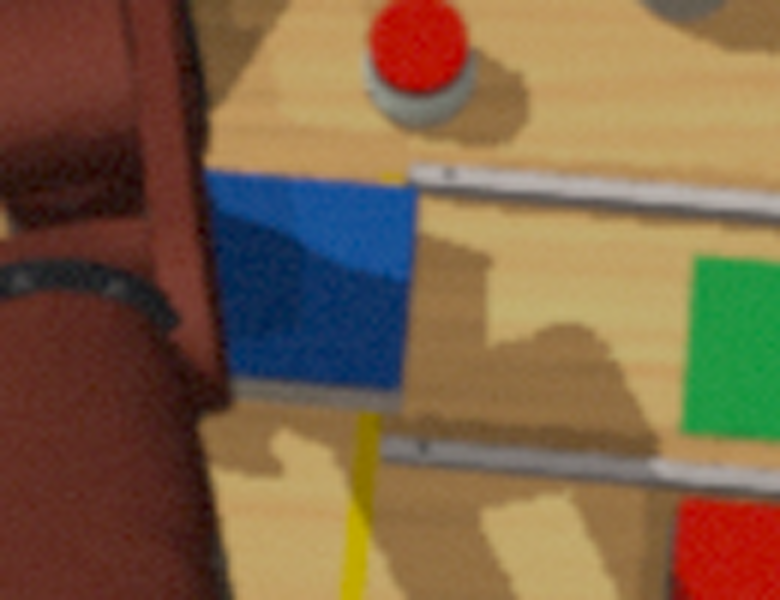

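```bash
cat > m3.py <<'E'
from fit import *
T=pickle.load(open('top7.pkl','rb'));S=pickle.load(open('side7.pkl','rb'))
ct=lambda a:np.array(a)/6+[200,140]
cs=lambda a:np.array(a)/6+[240,160]
print('side bottom',w2r(px2w(S,cs([(210,327),(436,325)]),0)),'lid',w2r(px2w(S,cs([(209,215),(447,210)]),.07)))
print('side rails open ends',w2r(px2w(S,cs([(162,288),(488,282)]),.025)), 'rail edge z25 at later', w2r(px2w(S,cs([(168,560),(525,560)]),.025)))
print('top lid',w2r(px2w(T,ct([(417,189),(400,388)]),.07)))
print('top rails',w2r(px2w(T,ct([(412,175),(385,447),(780,205),(780,478)]),.025)))
E
python3 m3.py
```

```text
side bottom [[-129.60676855   21.44052661]
 [-129.32027413  115.94054986]] lid [[-121.86936724   19.90580625]
 [-123.55726637  114.46715776]]
side rails open ends [[-127.34685634    1.42937797]
 [-128.91725616  135.49538015]] rail edge z25 at later [[ 17.1098013    1.40890596]
 [ 19.7221824  133.39486566]]
top lid [[-122.66871029  112.30225535]
 [-121.8776764    18.35279604]]
top rails [[-127.42660681  131.48129644]
 [-128.00839121   -1.31104022]
 [  48.87060145  132.0852492 ]
 [  57.33781628    0.24681136]]
```

The box is lined up at the mouth: y ≈ 66–67, with about 14 mm clear on each side. Pushing on.

```bash
python3 -m jog '[{"tx":0,"ty":-5,"tz":0,"twist":0.1},{"tx":-0.6,"ty":-13,"tz":0,"twist":0.1},{"tx":-1,"ty":-22,"tz":0,"twist":0.1},{"tx":-1.6,"ty":-32,"tz":0,"twist":0.1},{"tx":-2,"ty":-42,"tz":0,"twist":0.1},{"tx":-2.6,"ty":-52,"tz":0,"twist":0.1},{"tx":-3.2,"ty":-62,"tz":0,"twist":0.1},{"tx":-3.8,"ty":-72,"tz":0,"twist":0.1},{"tx":-4.4,"ty":-82,"tz":0,"twist":0.1},{"tx":-5,"ty":-91,"tz":0,"twist":0.1},{"tx":-5.4,"ty":-97,"tz":0,"twist":0.1},{"tx":-5.6,"ty":-100,"tz":0,"twist":0.1}]'; python3 -c "
from h import *
import pickle
st();shift(-3,67)
for n in('side','top'): d=grab(n,f'pics/{n}8.png');pickle.dump(d,open(n+'8.pkl','wb'))
a=cv2.imread('pics/side8.png');b=cv2.imread('pics/top8.png')
cv2.imwrite('pics/c8a.png',cv2.resize(a[190:310,240:350],None,fx=4,fy=4,interpolation=cv2.INTER_CUBIC))
cv2.imwrite('pics/c8b.png',cv2.resize(b[140:260,220:380],None,fx=4,fy=4,interpolation=cv2.INTER_CUBIC))"
```

```text
clock: 8.45
ee_pos: [0.5995, 0.1041, 0.0175]
ee_rot: [3.136, -0.069, -0.0]
force: [0.1, 2.5, -0.6]
finger_gap: 0.0426
t 8.45 ee [0.5995 0.1041 0.0175] yaw -2.54 tiltz [-0.    -0.004 -1.   ] rack [-155.5   67.5] F [ 0.1  2.5 -0.6] gap 0.0426
target -3 67 shift mm [  -7.  -152.4]
```

View pics/c8a.png

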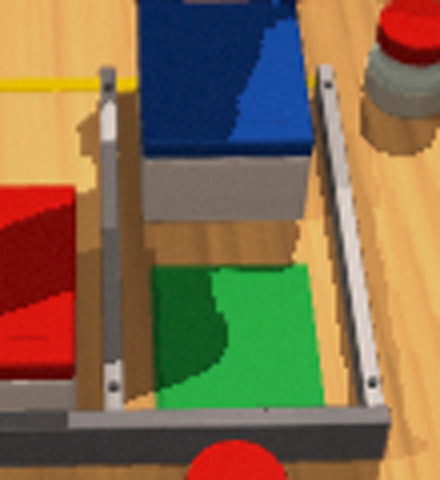

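View pics/c8b.png

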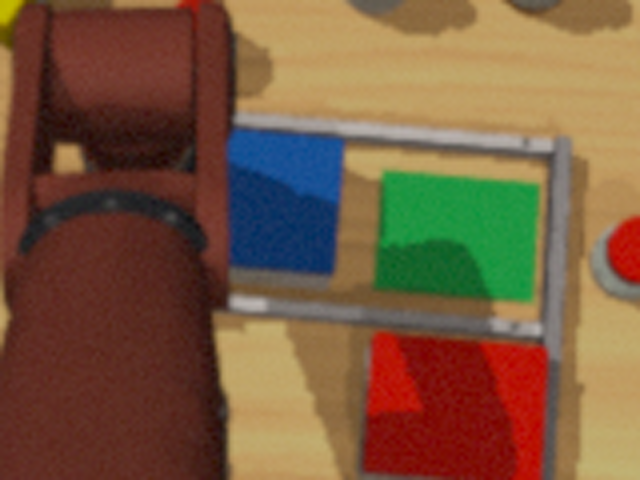

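Run:
```python
from fit import *
T=pickle.load(open('top8.pkl','rb'));S=pickle.load(open('side8.pkl','rb'))
print('bot',w2r(px2w(S,np.array([(145,218),(300,221)])/4+[240,190],0)),'lid',w2r(px2w(S,np.array([(143,153),(311,150)])/4+[240,190],.065)))
print('top',w2r(px2w(T,np.array([(343,140),(332,275)])/4+[220,140],.07)))
```

```text
bot [[-30.25964671  21.49422322]
 [-26.23388165 111.91677669]] lid [[-21.04368562  19.12114509]
 [-21.73239152 112.37907218]]
top [[-22.02691651 111.09582124]
 [-22.38546388  15.74236127]]
```

```bash
python3 -m jog '[{"tx":0,"ty":-5,"tz":0,"twist":0},{"tx":-0.5,"ty":-13,"tz":0,"twist":0},{"tx":-0.8,"ty":-22,"tz":0,"twist":0},{"tx":-1.2,"ty":-32,"tz":0,"twist":0},{"tx":-1.6,"ty":-42,"tz":0,"twist":0},{"tx":-2,"ty":-53,"tz":0,"twist":0},{"tx":-2.5,"ty":-64,"tz":0,"twist":0},{"tx":-3,"ty":-75,"tz":0,"twist":0},{"tx":-3.5,"ty":-86,"tz":0,"twist":0},{"tx":-4,"ty":-96,"tz":0,"twist":0},{"tx":-4.5,"ty":-105,"tz":0,"twist":0},{"tx":-4.9,"ty":-112,"tz":0,"twist":0}]';  python3 -m jog '[{"tx":0,"ty":-4,"tz":0,"twist":0},{"tx":-0.3,"ty":-8,"tz":0,"twist":0},{"tx":-0.5,"ty":-12,"tz":0,"twist":0},{"tx":-0.7,"ty":-16,"tz":0,"twist":0},{"tx":-0.9,"ty":-20,"tz":0,"twist":0},{"tx":-1.1,"ty":-24,"tz":0,"twist":0},{"tx":-1.3,"ty":-27,"tz":0,"twist":0},{"tx":-1.4,"ty":-30,"tz":0,"twist":0}]'; python3 -c "
from h import *
st();shift(-3,67)"
```

```text
clock: 9.55
ee_pos: [0.5946, -0.0089, 0.0177]
ee_rot: [3.136, -0.07, 0.0]
force: [0.4, 2.4, 0.8]
finger_gap: 0.0425
clock: 10.22
ee_pos: [0.5932, -0.0391, 0.0177]
ee_rot: [3.136, -0.07, -0.0]
force: [0.5, 2.1, 1.2]
finger_gap: 0.0426
t 10.22 ee [ 0.5932 -0.0391  0.0177] yaw -2.54 tiltz [-0.    -0.005 -1.   ] rack [-12.2  67.4] F [0.5 2.1 1.2] gap 0.0426
target -3 67 shift mm [-0.8 -9.2]
```

```bash
python3 -m jog '[{"tx":0,"ty":-1.5,"tz":0,"twist":0},{"tx":0,"ty":-3,"tz":0,"twist":0},{"tx":-0.1,"ty":-4,"tz":0,"twist":0},{"tx":-0.2,"ty":-5,"tz":0,"twist":0},{"tx":-0.2,"ty":-6,"tz":0,"twist":0}]'
```

```text
clock: 10.63
ee_pos: [0.593, -0.0451, 0.0177]
ee_rot: [3.136, -0.069, -0.0]
force: [-0.0, 2.6, 1.2]
finger_gap: 0.0429
```

```bash
python3 -m jog '[{"tx":0,"ty":-1,"tz":0,"twist":0},{"tx":0,"ty":-2,"tz":0,"twist":0}]'; python3 -m jog '[{"tx":0,"ty":-1,"tz":0,"twist":0},{"tx":0,"ty":-2,"tz":0,"twist":0}]'
```

```text
clock: 10.8
ee_pos: [0.593, -0.0465, 0.0177]
ee_rot: [3.137, -0.07, 0.0]
force: [0.5, 7.8, 1.9]
finger_gap: 0.0427
clock: 10.97
ee_pos: [0.593, -0.0464, 0.0177]
ee_rot: [-3.14, 0.072, 0.0]
force: [0.6, 11.8, 1.7]
finger_gap: 0.0429
```

The tool stalls at y = -46.4 mm and the force is rising, so the box is on the stop. One more firm nudge to square it, then I'll look.

```bash
python3 -m jog '[{"tx":0,"ty":-2,"tz":0,"twist":0},{"tx":0,"ty":-4,"tz":0,"twist":0},{"tx":0,"ty":-4,"tz":0,"twist":0}]'; python3 -m jog '[{"tx":0,"ty":4,"tz":0,"twist":0},{"tx":0.5,"ty":14,"tz":0,"twist":0},{"tx":1.5,"ty":35,"tz":0,"twist":0},{"tx":2.5,"ty":60,"tz":0,"twist":0},{"tx":2.5,"ty":60,"tz":10,"twist":0},{"tx":2.5,"ty":60,"tz":35,"twist":0},{"tx":2.5,"ty":65,"tz":70,"twist":0},{"tx":2.5,"ty":75,"tz":105,"twist":0},{"tx":2.5,"ty":95,"tz":135,"twist":0},{"tx":2.5,"ty":125,"tz":160,"twist":0},{"tx":2.5,"ty":160,"tz":180,"twist":0},{"tx":2.5,"ty":200,"tz":190,"twist":0}]'; python3 -c "
from h import *
import pickle
st()
for n in('side','top'): d=grab(n,f'pics/{n}9.png');pickle.dump(d,open(n+'9.pkl','wb'))
a=cv2.imread('pics/side9.png');b=cv2.imread('pics/top9.png')
cv2.imwrite('pics/c9a.png',cv2.resize(a[190:310,190:350],None,fx=5,fy=5,interpolation=cv2.INTER_CUBIC))
cv2.imwrite('pics/c9b.png',cv2.resize(b[155:280,240:390],None,fx=4.5,fy=4.5,interpolation=cv2.INTER_CUBIC))"
```

```text
clock: 11.22
ee_pos: [0.593, -0.0462, 0.0179]
ee_rot: [-3.133, 0.073, 0.001]
force: [0.8, 15.9, 3.4]
finger_gap: 0.0425
clock: 12.22
ee_pos: [0.5979, 0.1534, 0.2126]
ee_rot: [-3.134, 0.077, -0.011]
force: [0.6, 1.1, 0.5]
finger_gap: 0.0429
t 12.22 ee [0.5979 0.1534 0.2126] yaw -2.82 tiltz [ 0.007  0.006 -1.   ] rack [-204.7   63.8] F [0.6 1.1 0.5] gap 0.0429
```

View pics/c9a.png

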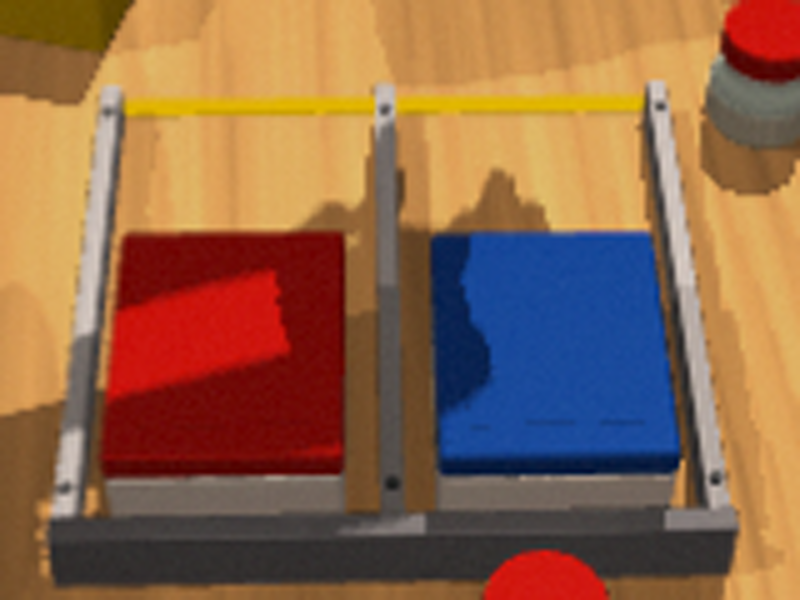

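View pics/c9b.png

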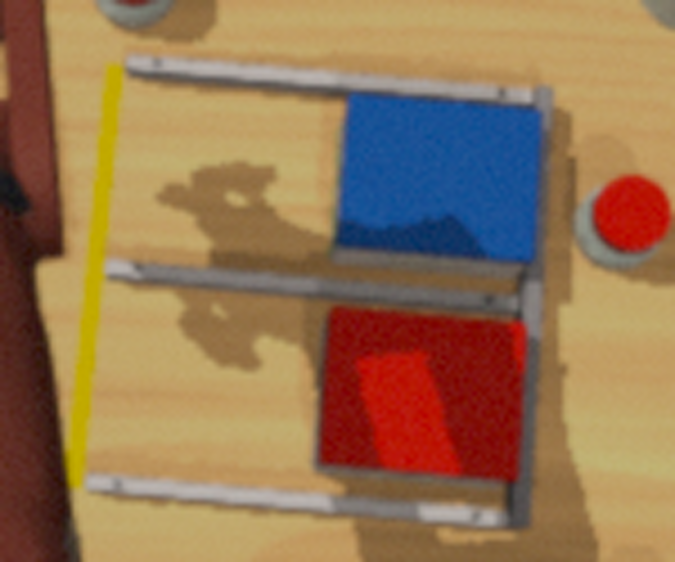

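View pics/top9.png

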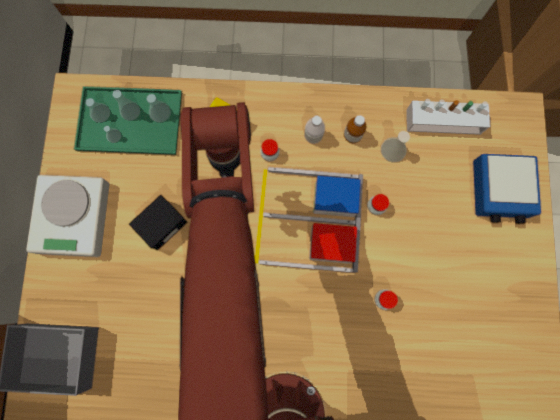

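The blue box is fully home. In the side view its lid front is level with the stored red box (crop row ≈ 472 for both), with a gap to both rails. The bystanders are at the same pixels as before. I'll let the arm settle and hand in.

```bash
python3 -m jog '[{"tx":0,"ty":0,"tz":0,"twist":0},{"tx":0,"ty":0,"tz":0,"twist":0},{"tx":0,"ty":0,"tz":0,"twist":0},{"tx":0,"ty":0,"tz":0,"twist":0}]'
python3 - <<'E'
from fit import *
T=pickle.load(open('top9.pkl','rb'))
print(w2r(px2w(T,np.array([(349,94),(541,110),(530,264),(337,248)])/4.5+[240,155],.07)).round(0))
a=pickle.load(open('side0.pkl','rb'))["frame"];b=ctrl.grab_frame('side')["frame"]
d=cv2.absdiff(a,b).max(2);print('jars region diff',d[300:360,135:190].max(),d[290:345,280:320].max(),d[185:220,328:360].max(),d[205:370,363:415].max())
print(ctrl.finish_job())
E
```

```text
clock: 12.65
ee_pos: [0.597, 0.1569, 0.2111]
ee_rot: [-3.132, 0.068, -0.008]
force: [0.1, 0.3, -0.7]
finger_gap: 0.0423
[[ 11. 111.]
 [129. 112.]
 [127.  15.]
 [ 10.  15.]]
jars region diff 84 88 29 18
the job is handed in; nothing more can be done
None
```

The blue-lid box is in the free lane, lengthwise and against the end stop, and the job was handed in at about 12.7 s of the 64 s allowed. I pushed it sideways with the open fingers to line it up with the lane. Then I pushed it straight down the lane with the half-closed fingers until it met the stop.

**Against the stop:** the tool stalled there and the push force rose from about 2.5 N to 16 N. In the last top picture the box spans x ≈ 10 to 128 mm in the rack frame (the stop face is at 130 mm), with no visible turn, and its lid front is level with the stored red box.

**Rails:** the box is centred at y ≈ 63 to 67 mm depending on the picture (lane centre 67 mm), with a visible gap to both rails. I saw no sign of rail contact, but no sensor checks it directly.

**Other objects:** they look to be in the same place as at the start. The before/after difference was low for jar_b and the bottles and flask (at most 29 out of 255). It was high around jar_c and jar_a (84 and 88). I put that down to the arm's moving shadow, because both jars are at the same pixels in the top picture, but I did not check further.

**Robot:** the arm stopped at about 0.21 m height, clear of everything, with the force reading near zero.

One move was refused early on because its rows lacked keys. Nothing moved, and I sent it again.

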